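# Swap the vitamins behind the spice jars

## Robot

A 6-joint arm with a two-finger parallel gripper is mounted at the origin on a cart in front of the work surface, level with it; the furniture and walls round the work are solid. World frame = base frame: x ahead of the robot, y to its left, z up, the work surface at z = 0. Lengths are in m, angles in degrees, forces in N, time in s.
With the tool pointing down it reaches from about 0.25 to 0.725 m from the base axis. Payload 9.7 kg.
Tool frame: the origin (TCP) lies between the finger pads, 19 mm behind the fingertips; this is the grasp point; z points along the fingers, y is the line along which they close (so a half turn about z gives the same grasp; the last joint's range is limited). The gripper opens to 85 mm and grips with 20 to 120 N. Pads are 22 mm wide; open, the fingers measure 114 mm over their backs; the gripper's body (76 mm by 85 mm) begins 54 mm behind the grasp point. The pads swing forward as they close: fully open they stand 13 mm farther back than shut.
Start: joints at [67.437, 4.979, 10.078, 95.1, 0, 90], TCP at [0.211, 0.508, 0.25] pointing down, gripper open.
Joint ranges: [-179.16, 179.16], [-48.56, 103.87], [-65.8, 70.77], [-126.05, 130.52], [-82.76, 87.17], [-180, 180]. Speed limits (degrees/s): [127.2, 127.2, 147.25, 180, 180, 180].

## Interface

Orientations are given as [roll, pitch, yaw] about the fixed x, y, z axes, in that order (R = Rz(yaw) Ry(pitch) Rx(roll)).
In Python, from workcell import bot gives the robot as it stands. The module is installed in compiled form; this text tells all that it offers.
- The arm moves only by the tool carry_out, never from a script. Its arguments are lists of equal length, an entry for each row: "linear": the shift along the world's x, y, z normalised to -1 to 1, where 1 is 2 cm, a list of three; "rotation": the turn, a rotation vector about the world's x, y, z normalised to -1 to 1, where 1 is 8 degrees, a list of three; "grip": the closure, from -1 (fully open) to 1 (shut). In form: {"linear": [[tx, ty, tz], ...], "rotation": [[rx, ry, rz], ...], "grip": [grip, ...]}. A call has 1 to 12 rows; each row shifts and turns the commanded pose from where the row before left it; what a row does not reach is not made up. A row lasts 1/10 s, in which the tool goes at most 50 mm and 8.59 degrees, less where a joint would pass 70% of its speed; a pose out of reach is approached as far as the arm can. A call with a number of a shift or a turn outside -1 to 1 is refused whole. A call with a gripper value outside its range is refused whole. The fingers move at their own pace and stop on an object; "grip_force" is the grip in N (left out, the last holds). Time passes only in rows, so rows that do not move let the fingers close. It gives the time, the measured TCP pose, the force, the opening and the grip force at its end, in the units of the state.
- bot.get_obs(): the state, without advancing time (a new reading comes with each control period).
- bot.camera(name): name is "scene" or "side" or "wrist"; returns the picture (384x512x3 uint8, blue, green, red); there is no depth.
- bot.camera_model(name): a dict with "fx", "fy", "cx", "cy" (pixels), "camera_from_world" (4x4, takes a point from world to camera coordinates). Camera axes: x right, y up, looking along -z (the intrinsics and any distortion apply to the point x, -y, -z); pixel columns grow to the right and rows downward; lengths in m; the calibration is good to about 2 mm. A picture is of the moment at which its call begins: read the wrist's pose just before it. camera_model takes no time and is no camera call; for the wrist camera it gives the pose at the moment of the call.
- bot.job_done(): hands the job in; it is judged then, once.
The state is a dict: "time": time; "q": joint angles; "qd": joint speeds; "joint_efforts": joint torques, N m; "ee_pos": TCP position; "tcp_rot": TCP orientation; "wrist_force": force on the tool from outside, world axes, zero at the start; "torque": the same for the moment, N m; "opening": finger opening in m; "grasp_force": force on a finger pad.
Only numpy, scipy, OpenCV 4.12 (cv2) and the standard library are available. Lean on these libraries where they do the work, as an engineer would, in place of code of your own. Each camera call takes 0.05 s, during which the arm holds its last target. There are 200 camera calls.

## Task

I want my vitamin box out on the green plate, but the two spice jars stand in its way on the steel tray with the cork mat: first set both jars upright on the wooden chopping board, then lay the vitamin box flat in the middle of the plate. Next stand the brown dropper bottle on the middle of the cork mat where the box was, and last put each jar back on the steel tray exactly where it stood at the start. Keep jars and bottle upright throughout.

Things in the scene. Friction and masses are not known exactly. Their poses are not given: they have to be found in the camera images.
- steel_tray: fixed steel tray, 165 x 280 mm, rim at most 20 mm high, floor 2 mm thick. Origin: centre of its underside, on the worktop; x across its short side, away from the robot; y along its long side. Two spice jars stand in its front half (x about -36 mm) about 74 mm apart, the cork mat lies in its back half. A tea light, 38 mm wide, 18 mm high, is fixed in it at x -35, y +100 mm
- cork_mat: fixed cork mat, 76 x 132 mm, 3 mm thick, lying in the back half of the steel tray (its centre at about x +30, y 0 mm of the tray). Origin: centre of its underside, 2 mm above the worktop; its top is 5 mm above the worktop; y along its long side
- vitamin_box: flat white and pale blue carton, 55 x 112 x 20 mm, 0.02 to 0.05 kg, lying on the cork mat behind the jars, loose. Origin: centre of its underside; x along the 55 mm side, y along the 112 mm side, z up through the 20 mm thickness
- plate: fixed round grey-green plate, 200 mm across, rim 23 mm high. Origin: centre of its underside on the worktop. Its flat middle is about 120 mm across, 8 mm above the worktop
- chopping_board: fixed small light-wood chopping board, 200 (x) x 150 (y) mm, 12 mm thick, with a dark hanging hole at its far end. Origin: centre of its underside on the worktop; its flat top is 12 mm above the worktop. The jars are set aside here. Wall cabinets overhang the back of the worktop (beyond x about 0.58 m, from 0.74 m up): carry things low there, the TCP below about 0.2 m, so the forearm stays clear
- red_lid_jar: spice jar with a red lid, loose, round, body about 43 mm and lid 44 mm across, 109 mm high, lid from 88 mm up. Origin: centre of its underside, z up. Stands in the front half of the steel tray; left or right differs from start to start
- black_lid_jar: spice jar with a black lid, loose, round, 40 mm across, 102 mm high, lid from 81 mm up. Origin: centre of its underside, z up. Stands in the front half of the steel tray beside the other jar
- dropper_bottle: small brown glass bottle with a black dropper top, loose, round, 33 mm across, 102 mm high in all; the straight glass part reaches up to about 60 mm, above it the narrower neck and dropper. Origin: centre of its underside, z up. At the start it stands on the worktop about 130 mm from the plate's centre, on the robot's side of the plate
Mind the look-alikes: they are no part of the job. Of the things that look like the vitamin_box, the largest one is meant. What is shaped like the red_lid_jar but purple is not meant.

How it is judged:
By the outcome, as a careful person would: the job done as asked, in the order asked, and still so for the second after the job is handed in, with the robot touching nothing.
It also fails if it takes over 128 s, if anything falls off the work surface, if the arm or the gripper's body presses on something with over 40 N, if the wrist force passes 120 N, or if a joint passes its speed limit or range.

## Working session

There is one attempt and no reset: what is moved stays moved. The work goes in short steps, Python scripts to look and compute and a tool call to move; the robot and the scene stay as the last step left them, time stands still between calls to the robot, and variables do not carry over. Pictures are saved under pics/ and viewed, at most 14 in all, crops included, and the job is handed in when it is done.

Besides the shell and the picture viewer there is one more tool, called after "Request:" as name(argument=value, ...) on one line, values as JSON. carry_out: Moves the arm, as the interface text tells. Its arguments: {"type":"object","properties":{"linear":{"type":"array","items":{"type":"array","items":{"type":"number"}}},"rotation":{"type":"array","items":{"type":"array","items":{"type":"number"}}},"grip":{"type":"array","items":{"type":"number"}},"grip_force":{"type":"number"}},"required":["linear","rotation","grip"]}

```bash
mkdir -p pics; cat > h.py <<'E'
import numpy as np, cv2
from workcell import bot
def model(n):
    m=bot.camera_model(n); return m
def proj(m,P):
    P=np.atleast_2d(P); T=np.array(m["camera_from_world"]); c=P@T[:3,:3].T+T[:3,3]
    return np.c_[m["cx"]+m["fx"]*c[:,0]/-c[:,2], m["cy"]+m["fy"]*-c[:,1]/-c[:,2]]
def ray(m,u,v):
    T=np.array(m["camera_from_world"]); R=T[:3,:3]; o=-R.T@T[:3,3]
    d=R.T@np.array([(u-m["cx"])/m["fx"],-(v-m["cy"])/m["fy"],-1.]); return o,d/np.linalg.norm(d)
def plane(m,u,v,z):
    o,d=ray(m,u,v); return o+d*(z-o[2])/d[2]
E
python3 - <<'E'
from h import *
o=bot.get_obs(); print(o)
for n in("scene","side","wrist"):
    im=bot.camera(n); cv2.imwrite(f"pics/{n}0.png",im); m=bot.camera_model(n); print(n,{k:(np.round(v,3).tolist()) for k,v in m.items()})
a=cv2.imread("pics/scene0.png");b=cv2.imread("pics/side0.png")
cv2.imwrite("pics/s0.png",cv2.resize(a,(800,600)));cv2.imwrite("pics/d0.png",cv2.resize(b,(800,600)))
E
```

```text
{'time': 0.0, 'q': array([ 6.74387524e+01,  5.01290165e+00,  1.00333296e+01,  9.50973245e+01,
       -1.76930185e-03,  8.99983162e+01]), 'qd': array([-0.03656742,  0.05341608,  0.02201093, -0.00625204, -0.0061709 ,
       -0.02946161]), 'joint_efforts': array([ 2.17886416e-03, -5.20386600e+01,  4.64801896e+01,  1.62706047e-02,
        6.44055331e-05,  1.60220713e-05]), 'ee_pos': array([0.2109528 , 0.50772782, 0.24925567]), 'tcp_rot': array([-1.79923103e+02,  1.76704037e-03,  1.57440439e+02]), 'wrist_force': array([ 0.42551342, -0.57991191,  0.48240771]), 'torque': array([ 0.00717435,  0.04676042, -0.02581168]), 'grasp_force': 0.0, 'opening': 0.08563968193381698}
scene {'fx': 371.181, 'fy': 371.181, 'cx': 262.774, 'cy': 193.558, 'camera_from_world': [[0.618, -0.786, -0.014, -0.333], [0.551, 0.421, 0.721, -0.36], [-0.561, -0.453, 0.693, -0.831], [0.0, 0.0, 0.0, 1.0]]}
side {'fx': 473.622, 'fy': 473.622, 'cx': 259.434, 'cy': 193.634, 'camera_from_world': [[-0.982, -0.188, 0.003, 0.556], [0.097, -0.494, 0.864, -0.066], [-0.162, 0.849, 0.503, -1.809], [0.0, 0.0, 0.0, 1.0]]}
wrist {'fx': 299.766, 'fy': 299.766, 'cx': 255.387, 'cy': 188.677, 'camera_from_world': [[0.384, 0.923, -0.001, -0.55], [-0.873, 0.363, -0.327, 0.042], [-0.301, 0.126, 0.945, -0.381], [0.0, 0.0, 0.0, 1.0]]}
```

View pics/s0.png

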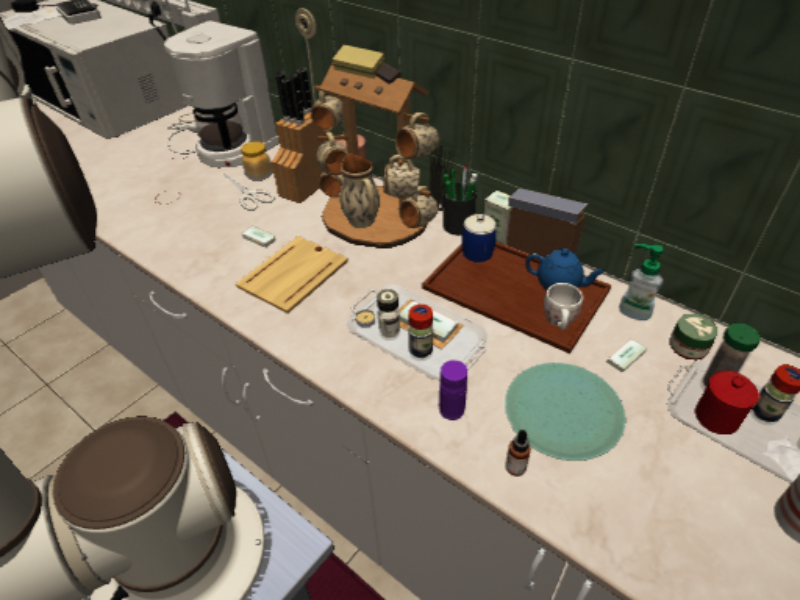

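View pics/d0.png

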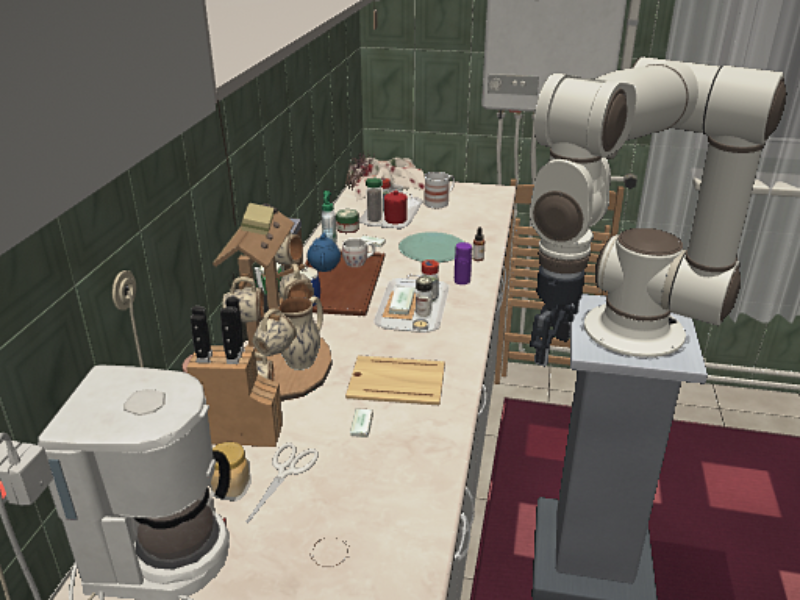

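The scene view shows the target tray with the black-lid jar (388,312), the red-lid jar (420,330) and the box behind them (430,325). The plate is at (565,410), the dropper at (518,452) and the board at (292,272).

Look-alikes:
- **Small cartons:** (258,236) and (627,355) are both smaller and not on the mat.
- **Purple jar:** (453,390).
- **Second red jar:** (780,390), on another tray.

I'll get rough positions first.

```bash
python3 - <<'E'
from h import *
m=bot.camera_model("scene"); s=.64
for n,u,v,z in [("blacklid top",388,295,.10),("red lid top",421,312,.11),("red base",420,352,.0),("black base",389,332,0),("box",428,320,.025),("trayL",350,318,.0),("trayR",445,376,.0),("trayback",485,338,.01),("trayTL",385,290,.01),("plate",565,410,.015),("plateL",505,408,.02),("plateR",625,408,.02),("dropper base",517,470,0),("purple base",453,412,0),("board near",288,308,.012),("board left",237,283,.012),("board far",300,237,.012),("board right",348,262,.012),("other red",780,415,0),("carton2",258,236,.01),("carton3",627,355,.01),("tealight",366,318,.02)]:
    print(n,np.round(plane(m,u*s,v*s,z),3))
a=cv2.imread("pics/scene0.png"); c=a[170:290,210:330]; cv2.imwrite("pics/c1.png",cv2.resize(c,(720,720))[:600])
E
```

```text
blacklid top [0.52  0.037 0.1  ]
red lid top [ 0.513 -0.045  0.11 ]
red base [ 0.514 -0.042  0.   ]
black base [0.519 0.038 0.   ]
box [ 0.572 -0.017  0.025]
trayL [0.501 0.126 0.   ]
trayR [ 0.496 -0.113  0.   ]
trayback [ 0.611 -0.124  0.01 ]
trayTL [0.599 0.116 0.01 ]
plate [ 0.55  -0.324  0.015]
plateL [ 0.488 -0.243  0.02 ]
plateR [ 0.612 -0.403  0.02 ]
dropper base [ 0.411 -0.314  0.   ]
purple base [ 0.44 -0.17  0.  ]
board near [0.437 0.236 0.012]
board left [0.424 0.379 0.012]
board far [0.617 0.388 0.012]
board right [0.618 0.238 0.012]
other red [ 0.775 -0.614  0.   ]
carton2 [0.562 0.471 0.01 ]
carton3 [ 0.735 -0.356  0.01 ]
tealight [0.506 0.086 0.02 ]
```

View pics/c1.png

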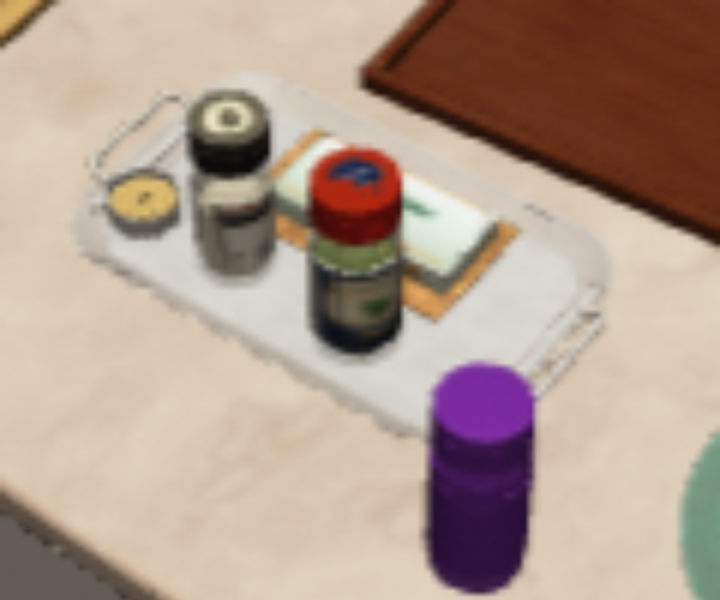

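The crop confirms the target box is the large white carton on the cork mat behind the jars, and the red-lid and black-lid jars stand in the same tray. The purple jar in front is a look-alike. I'll move the wrist camera over the tray.

Request:
carry_out(linear=[[0.64,-0.97,0],[0.64,-0.97,0],[0.64,-0.97,0],[0.64,-0.97,0],[0.64,-0.97,0],[0.64,-0.97,0],[0.64,-0.97,0],[0.64,-0.97,0],[0.64,-0.97,0],[0.64,-0.97,0],[0.64,-0.97,0]], rotation=[[0,0,-0.4],[0,0,-0.4],[0,0,-0.4],[0,0,-0.4],[0,0,-0.4],[0,0,-0.4],[0,0,-0.4],[0,0,-0.4],[0,0,-0.4],[0,0,-0.4],[0,0,-0.4]], grip=[-1,-1,-1,-1,-1,-1,-1,-1,-1,-1,-1])

```text
time: 1.25
ee_pos: [0.3522, 0.2936, 0.2498]
tcp_rot: [-180.0, 0.0, 122.1]
wrist_force: [0.4, 0.8, -0.7]
opening: 0.0855
grasp_force: 0.0
```

Request:
carry_out(linear=[[0.64,-0.97,0],[0.64,-0.97,0],[0.64,-0.97,0],[0.64,-0.97,0],[0.64,-0.97,0],[0.64,-0.97,0],[0.64,-0.97,0],[0.64,-0.97,0],[0.64,-0.97,0],[0.64,-0.97,0],[0,0,0],[0,0,0]], rotation=[[0,0,-0.4],[0,0,-0.4],[0,0,-0.4],[0,0,-0.4],[0,0,-0.4],[0,0,-0.4],[0,0,-0.4],[0,0,-0.4],[0,0,-0.4],[0,0,-0.4],[0,0,0],[0,0,0]], grip=[-1,-1,-1,-1,-1,-1,-1,-1,-1,-1,-1,-1])

```text
time: 2.45
ee_pos: [0.4797, 0.1003, 0.2497]
tcp_rot: [-180.0, -0.0, 90.2]
wrist_force: [-0.2, -0.1, 1.3]
opening: 0.0851
grasp_force: 0.0
```

```bash
python3 - <<'E'
from h import *
import pickle
o=bot.get_obs(); print(o['ee_pos'],o['tcp_rot'],o['q'],o['time'])
m=bot.camera_model("wrist"); im=bot.camera("wrist"); pickle.dump((m,im),open("w1.pkl","wb"))
cv2.imwrite("pics/w1.png",cv2.resize(im,(800,600)))
E
```

```text
[0.47972245 0.10030508 0.24969323] [-1.79954048e+02 -2.41827797e-03  9.02214045e+01] [ 1.18035233e+01 -3.18175643e+00  1.78050775e+00  9.50067950e+01
  1.15949304e-02  1.01582113e+02] 2.45
```

View pics/w1.png

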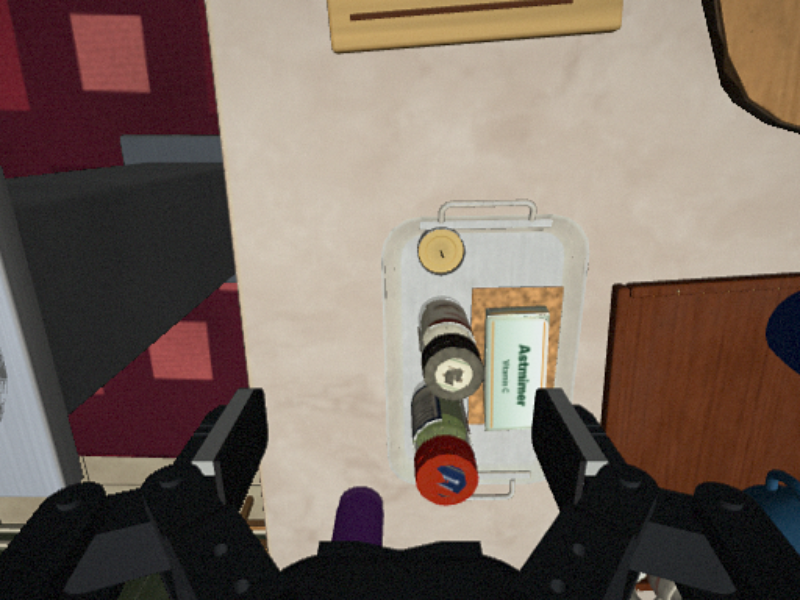

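The wrist view at 800x600 shows the black lid top at (453,372), the red lid top at (446,470) and the box corners at about (486,316), (548,318), (542,430) and (484,430). The mat spans (472,288) to (562,425), the tea light is at (441,251) and the board's near edge is at (330–620, 40). Next I'll fit these precisely.

```bash
python3 - <<'E'
from h import *
import pickle
from scipy.optimize import least_squares
m,im=pickle.load(open("w1.pkl","rb")); s=.64
hsv=cv2.cvtColor(im,cv2.COLOR_BGR2HSV)
def big(mask,near):
    c,_=cv2.findContours(mask,0,1); c=[k for k in c if cv2.contourArea(k)>60]
    return min(c,key=lambda k:np.hypot(*(k.reshape(-1,2).mean(0)-near)))
def W(pts,z): return np.array([plane(m,u,v,z)[:2] for u,v in pts])
# lids: lower contour points
def lid(mask,near,z,R):
    k=big(mask,np.array(near)*s).reshape(-1,2).astype(float); w=W(k,z)
    # near-to-far: far edge along the ray direction from camera
    cam=ray(m,0,0)[0][:2]
    f=lambda c:np.hypot(*(w-c).T)-R
    c=np.median(w,0)
    for _ in range(10):
        d=w-c; far=(c-cam)/np.linalg.norm(c-cam); sel=(d@far)>0
        r=least_squares(lambda c:np.hypot(*(w[sel]-c).T)-R,c,loss='soft_l1',f_scale=.001); c=r.x
    print("lid",np.round(c,4),"res",np.abs(r.fun).mean().round(4),sel.sum())
red=(((hsv[...,0]<8)|(hsv[...,0]>172))&(hsv[...,1]>150)&(hsv[...,2]>60)).astype(np.uint8)
red[:240]=0; red[:,:256]=0
lid(red,(446,470),.111,.022)
g=cv2.cvtColor(im,cv2.COLOR_BGR2GRAY)
# black lid: eye points round the top circle -> cream disc centre
roi=np.zeros_like(g); roi[222:255,270:312]=1
cream=((g>105)&(roi>0)&(hsv[...,1]<110)).astype(np.uint8); cream=cv2.morphologyEx(cream,cv2.MORPH_CLOSE,np.ones((7,7)))
k=big(cream,(290,240)); (cx,cy),r=cv2.minEnclosingCircle(k); print("cream px",cx/s,cy/s,r/s,plane(m,cx,cy,.104).round(4))
for n,p,z in [("box top",[(486,316),(548,318),(542,430),(484,430)],.025),("mat",[(472,288),(562,286),(470,425)],.005),("tray",[(384,260),(588,250),(440,222),(551,222)],.02),("tea",[(441,250)],.02),("traybottom",[(392,450)],.01),("board",[(334,50),(620,30)],.012)]:
    print(n,W(np.array(p)*s,z).round(4).tolist())
# box top and mat by mask
boxm=((hsv[...,1]<70)&(g>185)).astype(np.uint8)*0
orange=((hsv[...,0]>8)&(hsv[...,0]<20)&(hsv[...,1]>110)&(g>90)).astype(np.uint8); o2=np.zeros_like(orange); o2[175:285,298:366]=orange[175:285,298:366]
k=np.argwhere(o2)[:,::-1]; r=cv2.minAreaRect(W(k,.005).astype(np.float32)); print("mat rect",r)
cv2.imwrite("pics/c2.png",cv2.resize(im[130:330,240:390],(600,800))[:600] if 0 else cv2.resize(im[135:325,235:385],None,fx=3.1,fy=3.1,interpolation=cv2.INTER_CUBIC))
E
```

```text
lid [ 0.5125 -0.0388] res 0.0005 52
cream px 457.5647830963135 371.875 37.81564235687256 [0.5176 0.0389 0.104 ]
box top [[0.5493, 0.0465], [0.5991, 0.045], [0.6052, -0.0606], [0.5544, -0.0608]]
mat [[0.5401, 0.0635], [0.6145, 0.0655], [0.5455, -0.0695]]
tray [[0.4677, 0.0911], [0.6257, 0.0997], [0.5104, 0.1211], [0.5947, 0.1214]]
tea [[0.5119, 0.0993]]
traybottom [[0.4736, -0.0935]]
board [[0.4339, 0.239], [0.63, 0.2519]]
mat rect ((0.5792891979217529, -0.002269260585308075), (0.07505938410758972, 0.13344475626945496), 1.5361313819885254)
```

View pics/c2.png

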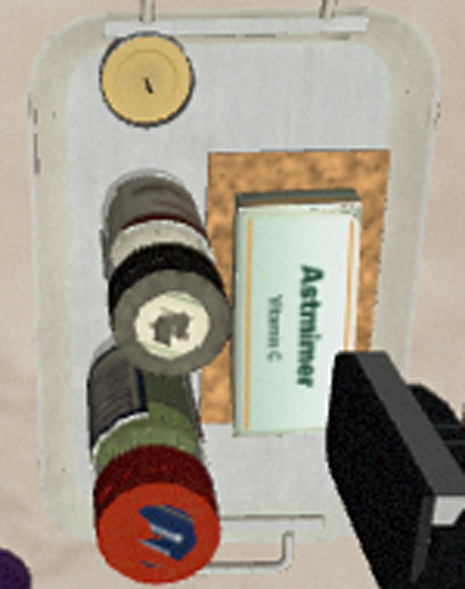

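The wrist fits give these world positions in metres:

| Item | x | y | Note |
|---|---|---|---|
| Red jar | 0.5125 | -0.039 | |
| Black jar | 0.515 | 0.039 | lid circle centre in the crop is about (171,321) |
| Mat centre | 0.579 | -0.002 | yaw about 2° |

I'll take the red jar first.

Request:
carry_out(linear=[[0.23,-0.995,0],[0.23,-0.995,0],[0.23,-0.995,0],[0.23,-0.995,0],[0.23,-0.995,0],[0.23,-0.995,0],[0.23,-0.995,0],[0,0,-0.5],[0,0,-1],[0,0,-1],[0,0,-1],[0,0,-1]], rotation=[[0,0,0],[0,0,0],[0,0,0],[0,0,0],[0,0,0],[0,0,0],[0,0,0],[0,0,0],[0,0,0],[0,0,0],[0,0,0],[0,0,0]], grip=[-1,-1,-1,-1,-1,-1,-1,-1,-1,-1,-1,-1])

```text
time: 3.7
ee_pos: [0.5115, -0.0374, 0.1587]
tcp_rot: [-180.0, -0.0, 90.3]
wrist_force: [0.0, 0.1, 0.1]
opening: 0.0857
grasp_force: 0.0
```

Request:
carry_out(linear=[[0,0,-1],[0,0,-1],[0,0,-1],[0,0,-1],[0,0,-0.5],[0,0,0],[0,0,0]], rotation=[[0,0,0],[0,0,0],[0,0,0],[0,0,0],[0,0,0],[0,0,0],[0,0,0]], grip=[-1,-1,-1,-1,-1,-1,-1])

```text
time: 4.4
ee_pos: [0.5121, -0.0383, 0.0706]
tcp_rot: [180.0, -0.0, 90.3]
wrist_force: [0.3, 0.1, 0.3]
opening: 0.0855
grasp_force: 0.0
```

```bash
python3 - <<'E'
from h import *
import pickle
o=bot.get_obs(); print(o['ee_pos'],o['tcp_rot'],o['time'])
m=bot.camera_model("wrist"); im=bot.camera("wrist"); pickle.dump((m,im),open("w2.pkl","wb"))
cv2.imwrite("pics/w2.png",cv2.resize(im,(800,600)))
E
```

```text
[ 0.51214741 -0.038286    0.07059038] [ 1.79970176e+02 -2.12558483e-03  9.02810343e+01] 4.4
```

View pics/w2.png

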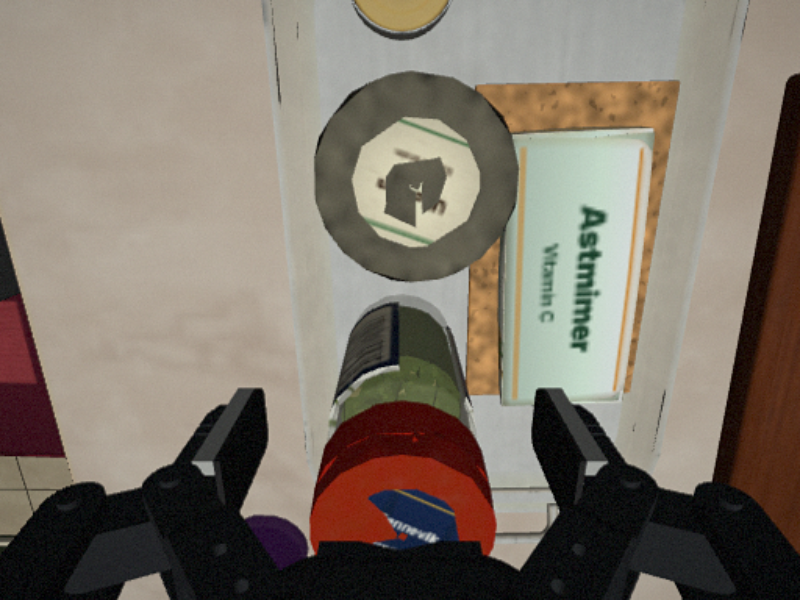

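The close view shows the black lid circle centred at (417,177), the red lid spanning 311–496 between the pads, and the box corners at (520,133), (653,130), (622,402) and (500,403). I'll measure while closing on the red jar.

```bash
python3 - <<'E'
from h import *
import pickle
m,im=pickle.load(open("w2.pkl","rb")); s=.64
W=lambda p,z:[plane(m,u*s,v*s,z)[:2].round(4).tolist() for u,v in p]
print("black",W([(417,177)],.104),"red",W([(311,515),(496,515)],.111))
print("box",W([(520,136),(653,130),(622,402),(500,403)],.025)); print("mat",W([(477,84),(679,80),(468,393)],.005)); print("tea",W([(402,5)],.02))
E
```

```text
black [[0.5151, 0.0384]] red [[0.4921, -0.0357], [0.534, -0.0355]]
box [[0.5533, 0.0454], [0.5987, 0.0476], [0.6052, -0.0594], [0.5543, -0.0601]]
mat [[0.5406, 0.0635], [0.6154, 0.0652], [0.5441, -0.0674]]
tea [[0.5125, 0.0856]]
```

Request:
carry_out(linear=[[0,0,0],[0,0,0],[0,0,0],[0,0,0],[0,0,0],[0,0,0],[0,0,0]], rotation=[[0,0,0],[0,0,0],[0,0,0],[0,0,0],[0,0,0],[0,0,0],[0,0,0]], grip=[1,1,1,1,1,1,1], grip_force=30)

```text
time: 5.15
ee_pos: [0.5125, -0.0388, 0.0707]
tcp_rot: [179.9, -0.0, 90.2]
wrist_force: [-0.5, 0.6, 5.8]
opening: 0.0433
grasp_force: 22.6
```

Request:
carry_out(linear=[[0,0,0.5],[0,0,1],[0,0,1],[0,0,1],[0,0,1],[0,0,1],[0,0,1],[0,0,0.5],[-0.1,0.5,0],[-0.1,1,0],[-0.1,1,0],[-0.1,1,0]], rotation=[[0,0,0],[0,0,0],[0,0,0],[0,0,0],[0,0,0],[0,0,0],[0,0,0],[0,0,0],[0,0,0],[0,0,0],[0,0,0],[0,0,0]], grip=[1,1,1,1,1,1,1,1,1,1,1,1])

```text
time: 6.35
ee_pos: [0.5033, 0.0323, 0.2087]
tcp_rot: [-179.9, 0.0, 90.2]
wrist_force: [-0.9, -1.0, -1.8]
opening: 0.0436
grasp_force: 25.3
```

Request:
carry_out(linear=[[-0.1,1,0],[-0.1,1,0],[-0.1,1,0],[-0.1,1,0],[-0.1,1,0],[-0.1,1,0],[-0.1,1,0],[-0.1,1,0],[-0.1,1,0],[-0.15,1,0],[-0.15,1,0],[-0.15,1,0]], rotation=[[0,0,0],[0,0,0],[0,0,0],[0,0,0],[0,0,0],[0,0,0],[0,0,0],[0,0,0],[0,0,0],[0,0,0],[0,0,0],[0,0,0]], grip=[1,1,1,1,1,1,1,1,1,1,1,1])

```text
time: 7.55
ee_pos: [0.476, 0.2723, 0.2086]
tcp_rot: [-179.9, 0.1, 90.2]
wrist_force: [-0.3, 0.6, -0.6]
opening: 0.0432
grasp_force: 25.3
```

Request:
carry_out(linear=[[0,0.44,0],[0,0,0],[0,0,-0.5],[0,0,-1],[0,0,-1],[0,0,-1],[0,0,-1],[0,0,-1],[0,0,-0.5],[0,0,0],[0,0,0]], rotation=[[0,0,0],[0,0,0],[0,0,0],[0,0,0],[0,0,0],[0,0,0],[0,0,0],[0,0,0],[0,0,0],[0,0,0],[0,0,0]], grip=[1,1,1,1,1,1,1,1,1,1,1])

```text
time: 8.65
ee_pos: [0.4773, 0.2797, 0.0905]
tcp_rot: [180.0, -0.0, 90.2]
wrist_force: [-0.5, -0.5, -0.8]
opening: 0.0432
grasp_force: 25.3
```

```bash
python3 - <<'E'
from h import *
o=bot.get_obs(); print(o['ee_pos'],o['tcp_rot'],o['time'],o['wrist_force'],o['opening'])
a=bot.camera("side"); b=bot.camera("wrist")
a=a[110:290,200:330]; cv2.imwrite("pics/p3.png",np.hstack([cv2.resize(a,(400,554)),cv2.resize(b,(400,554))]))
E
```

```text
[0.477262   0.27969727 0.09049222] [ 1.79978220e+02 -9.68743484e-03  9.02059206e+01] 8.65 [-0.53446288 -0.53441689 -0.77891529] 0.04315336537965289
```

View pics/p3.png

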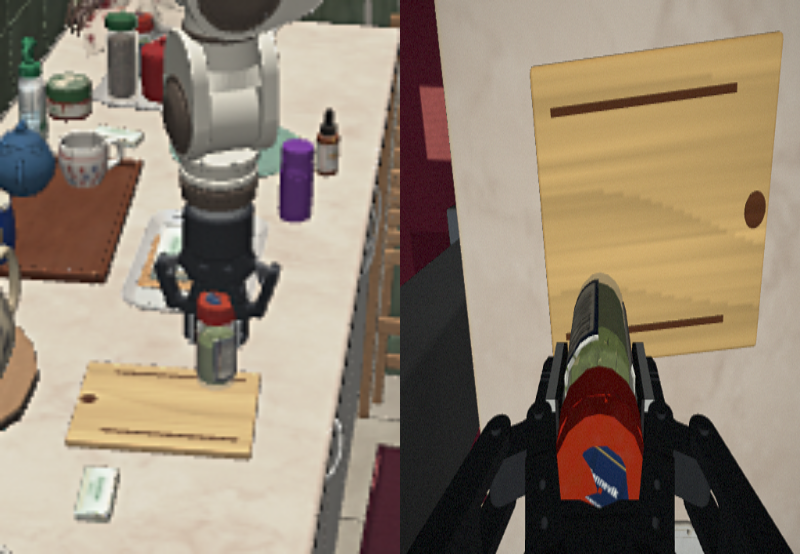

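Red is held upright over the board at side crop (215,350). The board's groove runs near its edge, so I'll shift 12 mm inward and then set it down.

Request:
carry_out(linear=[[0,0.3,0],[0,0.3,0],[0,0,0],[0,0,-0.2],[0,0,-0.15],[0,0,-0.1],[0,0,-0.05],[0,0,0]], rotation=[[0,0,0],[0,0,0],[0,0,0],[0,0,0],[0,0,0],[0,0,0],[0,0,0],[0,0,0]], grip=[1,1,1,1,1,1,1,1])

```text
time: 9.55
ee_pos: [0.4769, 0.2918, 0.0812]
tcp_rot: [180.0, -0.0, 90.2]
wrist_force: [-3.7, -2.7, 10.4]
opening: 0.0436
grasp_force: 26.2
```

Request:
carry_out(linear=[[0,0,0],[0,0,0],[0,0,0],[0,0,0.5],[0,0,1],[0,0,1],[0,0,1],[0,0,1],[0,0,0],[0.1,-0.5,0],[0.15,-1,0],[0.15,-1,0]], rotation=[[0,0,0],[0,0,0],[0,0,0],[0,0,0],[0,0,0],[0,0,0],[0,0,0],[0,0,0],[0,0,0],[0,0,0],[0,0,0],[0,0,0]], grip=[-0.8,-0.8,-0.8,-0.8,-0.8,-0.8,-0.8,-0.8,-0.8,-0.8,-0.8,-0.8])

```text
time: 10.75
ee_pos: [0.4846, 0.2408, 0.1686]
tcp_rot: [-179.9, 0.1, 90.3]
wrist_force: [-0.4, 0.6, -0.5]
opening: 0.0772
grasp_force: 0.0
```

Request:
carry_out(linear=[[0.15,-1,0],[0.15,-1,0],[0.15,-1,0],[0.15,-1,0],[0.15,-1,0],[0.15,-1,0],[0.15,-1,0],[0.15,-1,0],[0.15,-1,0],[0.15,-1,0],[0,-0.17,0],[0,0,0]], rotation=[[0,0,0],[0,0,0],[0,0,0],[0,0,0],[0,0,0],[0,0,0],[0,0,0],[0,0,0],[0,0,0],[0,0,0],[0,0,0],[0,0,0]], grip=[-0.8,-0.8,-0.8,-0.8,-0.8,-0.8,-0.8,-0.8,-0.8,-0.8,-0.8,-0.8])

```text
time: 11.95
ee_pos: [0.5145, 0.0379, 0.1691]
tcp_rot: [-179.9, 0.0, 90.2]
wrist_force: [-0.1, -0.4, 0.3]
opening: 0.0766
grasp_force: 0.0
```

Next: descend 102 mm, then close on black.

Request:
carry_out(linear=[[0,0,-0.5],[0,0,-1],[0,0,-1],[0,0,-1],[0,0,-1],[0,0,-0.6],[0,0,0]], rotation=[[0,0,0],[0,0,0],[0,0,0],[0,0,0],[0,0,0],[0,0,0],[0,0,0]], grip=[-0.8,-0.8,-0.8,-0.8,-0.8,-0.8,-0.8])

```text
time: 12.65
ee_pos: [0.5137, 0.0391, 0.0658]
tcp_rot: [-179.8, 0.0, 90.3]
wrist_force: [0.7, -0.8, 0.2]
opening: 0.0766
grasp_force: 0.0
```

Request:
carry_out(linear=[[0,0,0],[0,0,0],[0,0,0],[0,0,0],[0,0,0],[0,0,0],[0,0,0]], rotation=[[0,0,0],[0,0,0],[0,0,0],[0,0,0],[0,0,0],[0,0,0],[0,0,0]], grip=[1,1,1,1,1,1,1])

```text
time: 13.35
ee_pos: [0.5155, 0.0386, 0.0691]
tcp_rot: [179.9, -0.0, 90.2]
wrist_force: [-1.6, 0.6, 5.7]
opening: 0.0397
grasp_force: 30.4
```

Request:
carry_out(linear=[[0,0,0.5],[0,0,1],[0,0,1],[0,0,1],[0,0,1],[0,0,0],[0.1,0.5,0],[0.1,1,0],[0.1,1,0],[0.1,1,0],[0.1,1,0],[0.1,1,0]], rotation=[[0,0,0],[0,0,0],[0,0,0],[0,0,0],[0,0,0],[0,0,0],[0,0,0],[0,0,0],[0,0,0],[0,0,0],[0,0,0],[0,0,0]], grip=[1,1,1,1,1,1,1,1,1,1,1,1])

```text
time: 14.55
ee_pos: [0.5264, 0.1499, 0.1562]
tcp_rot: [-179.9, 0.0, 90.2]
wrist_force: [0.5, -0.6, -1.3]
opening: 0.0399
grasp_force: 30.5
```

Request:
carry_out(linear=[[0.1,1,0],[0.1,1,0],[0.1,1,0],[0.1,1,0],[0.1,1,0],[0.1,1,0],[0.1,1,0],[0.1,1,0],[0.1,1,0],[0,0.58,0],[0,0,0],[0,0,0]], rotation=[[0,0,0],[0,0,0],[0,0,0],[0,0,0],[0,0,0],[0,0,0],[0,0,0],[0,0,0],[0,0,0],[0,0,0],[0,0,0],[0,0,0]], grip=[1,1,1,1,1,1,1,1,1,1,1,1])

```text
time: 15.75
ee_pos: [0.5448, 0.3401, 0.1576]
tcp_rot: [-180.0, 0.0, 90.3]
wrist_force: [-1.0, -0.9, -1.4]
opening: 0.0398
grasp_force: 30.5
```

```bash
python3 - <<'E'
from h import *
o=bot.get_obs(); print(o['ee_pos'],o['tcp_rot'],o['time'],o['wrist_force'],o['opening'])
a=bot.camera("side"); b=bot.camera("wrist")
a=a[110:290,200:330]; cv2.imwrite("pics/p4.png",np.hstack([cv2.resize(a,(400,554)),cv2.resize(b,(400,554))]))
E
```

```text
[0.54482109 0.34008472 0.15762018] [-1.79968062e+02  3.56397885e-02  9.02582359e+01] 15.75 [-1.03889149 -0.88950533 -1.35674458] 0.03978960459486302
```

View pics/p4.png

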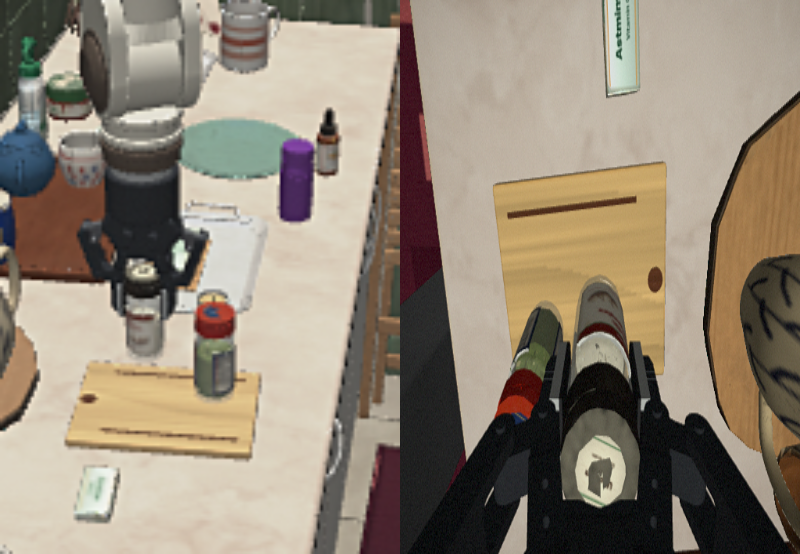

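Red stands upright on the board and black is upright in the gripper. Lowering black.

Request:
carry_out(linear=[[0,0,-0.5],[0,0,-1],[0,0,-1],[0,0,-1],[0,0,-0.25],[0,0,-0.12],[0,0,-0.1],[0,0,0],[0,0,0]], rotation=[[0,0,0],[0,0,0],[0,0,0],[0,0,0],[0,0,0],[0,0,0],[0,0,0],[0,0,0],[0,0,0]], grip=[1,1,1,1,1,1,1,1,1])

```text
time: 16.75
ee_pos: [0.5455, 0.3404, 0.0796]
tcp_rot: [179.9, -0.0, 90.2]
wrist_force: [-0.5, -0.1, 2.0]
opening: 0.0397
grasp_force: 30.9
```

Request:
carry_out(linear=[[0,0,-0.06],[0,0,0],[0,0,0],[0,0,0],[0,0,0.5],[0,0,1],[0,0,1],[0,0,1],[0,0,1],[0,0,0.5],[0,-0.5,0],[0.1,-1,0]], rotation=[[0,0,0],[0,0,0],[0,0,0],[0,0,0],[0,0,0],[0,0,0],[0,0,0],[0,0,0],[0,0,0],[0,0,0],[0,0,0],[0,0,0]], grip=[1,-0.75,-0.75,-0.75,-0.75,-0.75,-0.75,-0.75,-0.75,-0.75,-0.75,-0.75])

```text
time: 17.95
ee_pos: [0.5467, 0.3099, 0.1765]
tcp_rot: [-180.0, 0.0, 90.3]
wrist_force: [-0.2, -0.7, -1.4]
opening: 0.0752
grasp_force: 0.0
```

Request:
carry_out(linear=[[0.15,-1,0],[0.15,-1,0],[0.15,-1,0],[0.15,-1,0],[0.15,-1,0],[0.15,-1,0],[0.15,-1,0],[0.15,-1,0],[0.15,-1,0],[0.15,-1,0],[0,-1,0],[0,-0.5,0]], rotation=[[0,0,0.04],[0,0,0.04],[0,0,0.04],[0,0,0.04],[0,0,0.04],[0,0,0.04],[0,0,0.04],[0,0,0.04],[0,0,0],[0,0,0],[0,0,0],[0,0,0]], grip=[-0.75,-0.75,-0.75,-0.75,-0.75,-0.75,-0.75,-0.75,-0.75,-0.75,-0.75,-0.75])

```text
time: 19.15
ee_pos: [0.5762, 0.0774, 0.1762]
tcp_rot: [-179.9, 0.0, 92.7]
wrist_force: [0.1, 1.2, 0.3]
opening: 0.0745
grasp_force: 0.0
```

Request:
carry_out(linear=[[0,0,0],[0,0,0]], rotation=[[0,0,0],[0,0,0]], grip=[-0.75,-0.75])

```text
time: 19.35
ee_pos: [0.5767, 0.08, 0.177]
tcp_rot: [-180.0, -0.0, 92.8]
wrist_force: [-0.4, -0.3, -0.9]
opening: 0.0749
grasp_force: 0.0
```

```bash
python3 - <<'E'
from h import *
import pickle
o=bot.get_obs(); print(o['ee_pos'],o['tcp_rot'],o['time'],o['wrist_force'],o['opening'])
m=bot.camera_model("wrist"); b=bot.camera("wrist"); pickle.dump((m,b),open("w5.pkl","wb"))
cv2.imwrite("pics/w5.png",cv2.resize(b,(800,600)))
E
```

```text
[0.57673376 0.080014   0.17698181] [-1.79967743e+02 -8.80966383e-03  9.27611445e+01] 19.35 [-0.44955252 -0.25399182 -0.91571497] 0.0749019709771664
```

View pics/w5.png

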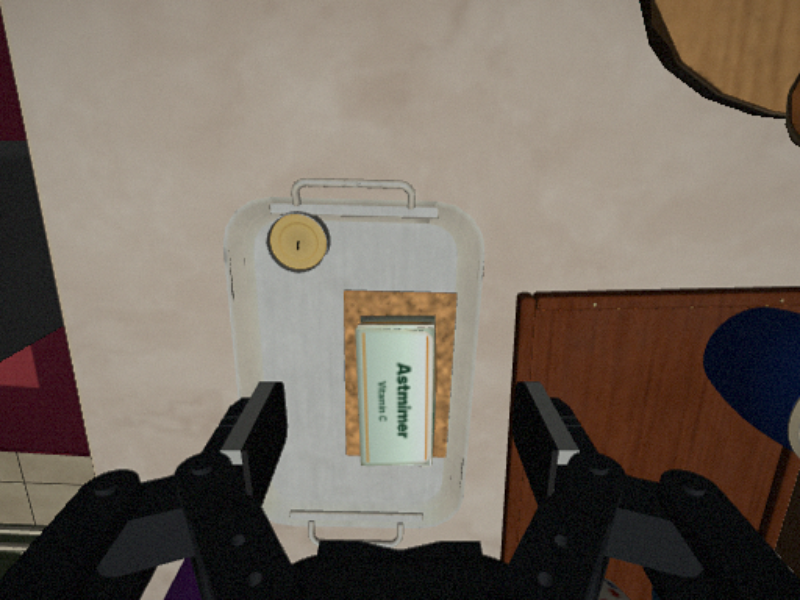

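The box and mat are now clear. The box top corners are (358,326), (435,325), (432,463) and (361,465). The mat corners are (345,291), (457,292), (449,457) and (346,456).

```bash
python3 - <<'E'
from h import *
import pickle
m,im=pickle.load(open("w5.pkl","rb")); s=.64
W=lambda p,z:np.array([plane(m,u*s,v*s,z)[:2] for u,v in p])
for n,p,z in [("box",[(358,326),(435,325),(432,463),(361,465)],.025),("mat",[(345,291),(457,292),(449,457),(346,456)],.005),("trayrim",[(228,270),(485,270),(468,480),(240,480)],.015)]:
    w=W(p,z).astype(np.float32); print(n,w.round(4).tolist(),w.mean(0),cv2.minAreaRect(w))
print("tea",W([(298,241)],.02))
E
```

```text
box [[0.5519000291824341, 0.04670000076293945], [0.6010000109672546, 0.04969999939203262], [0.6065999865531921, -0.05649999901652336], [0.5561000108718872, -0.06069999933242798]] [ 0.5788912  -0.00521399] ((0.578538715839386, -0.005493421107530594), (0.05066442862153053, 0.10794001072645187), 3.025238037109375)
mat [[0.5411999821662903, 0.06310000270605087], [0.6159999966621399, 0.06599999964237213], [0.6215999722480774, -0.06639999896287918], [0.5432999730110168, -0.06930000334978104]] [ 0.58052284 -0.00167111] ((0.5800142288208008, -0.0016544833779335022), (0.07830790430307388, 0.1324775218963623), 2.107393503189087)
trayrim [[0.46790000796318054, 0.07699999958276749], [0.6309999823570251, 0.08479999750852585], [0.6359000205993652, -0.07859999686479568], [0.4652000069618225, -0.0869000032544136]] [ 0.5499678  -0.00090451] ((0.5480800867080688, -0.00101441890001297), (0.17385737597942352, 0.16354314982891083), 2.7532496452331543)
tea [[0.5137703  0.09908636]]
```

Request:
carry_out(linear=[[0.02,-0.5,0],[0.02,-1,0],[0.03,-1,0],[0.03,-1,0],[0.03,-0.77,0],[0,0,-0.5],[0,0,-1],[0,0,-1],[0,0,-1],[0,0,-1],[0,0,-1],[0,0,-0.5]], rotation=[[0,0,0],[0,0,0],[0,0,0],[0,0,0],[0,0,0],[0,0,0],[0,0,0],[0,0,0],[0,0,0],[0,0,0],[0,0,0],[0,0,0]], grip=[-0.5,-0.5,-0.5,-0.5,-0.5,-0.5,-0.5,-0.5,-0.5,-0.5,-0.5,-0.5])

```text
time: 20.6
ee_pos: [0.5785, -0.0046, 0.0549]
tcp_rot: [-179.8, -0.0, 92.8]
wrist_force: [-0.3, 0.3, 0.2]
opening: 0.0642
grasp_force: 0.0
```

Request:
carry_out(linear=[[0,0,-0.5],[0,0,-0.5],[0,0,-0.3],[0,0,-0.2],[0,0,0],[0,0,0]], rotation=[[0,0,0],[0,0,0],[0,0,0],[0,0,0],[0,0,0],[0,0,0]], grip=[-0.5,-0.5,-0.5,-0.5,-0.5,-0.5])

```text
time: 21.2
ee_pos: [0.5799, -0.0052, 0.0278]
tcp_rot: [180.0, 0.0, 92.8]
wrist_force: [-0.3, 0.5, -0.7]
opening: 0.0638
grasp_force: 0.0
```

```bash
python3 - <<'E'
from h import *
o=bot.get_obs(); print(o['ee_pos'],o['tcp_rot'],o['time'],o['wrist_force'],o['opening'])
b=bot.camera("wrist")
cv2.imwrite("pics/w6.png",cv2.resize(b,(640,480)))
E
```

```text
[ 0.57988704 -0.00521517  0.0278009 ] [1.79965036e+02 5.69710204e-04 9.27958457e+01] 21.2 [-0.28419857  0.4783924  -0.72591306] 0.0637707819816082
```

View pics/w6.png

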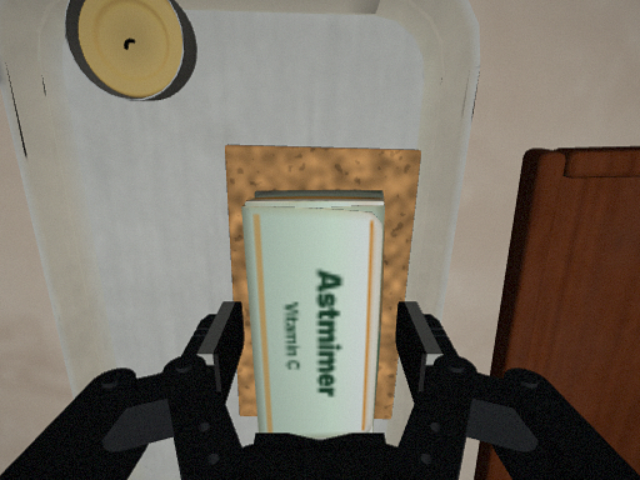

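The fingers straddle the box symmetrically, pads at 240 and 400 with the box at 246–384, and there is no contact force. Closing.

Request:
carry_out(linear=[[0,0,0],[0,0,0],[0,0,0],[0,0,0],[0,0,0],[0,0,0]], rotation=[[0,0,0],[0,0,0],[0,0,0],[0,0,0],[0,0,0],[0,0,0]], grip=[1,1,1,1,1,1], grip_force=25)

```text
time: 21.85
ee_pos: [0.58, -0.0052, 0.0281]
tcp_rot: [179.9, 0.0, 92.8]
wrist_force: [0.1, 1.1, 5.2]
opening: 0.054
grasp_force: 26.9
```

Request:
carry_out(linear=[[0,0,0.3],[0,0,0.6],[0,0,1],[0,0,1],[0,0,1],[0,0,1],[0,0,0.5],[0,0,0]], rotation=[[0,0,0],[0,0,0],[0,0,0],[0,0,0],[0,0,0],[0,0,0],[0,0,0],[0,0,0]], grip=[1,1,1,1,1,1,1,1])

```text
time: 22.65
ee_pos: [0.5804, -0.0052, 0.1373]
tcp_rot: [179.8, 0.0, 92.8]
wrist_force: [1.0, 0.2, -0.8]
opening: 0.054
grasp_force: 26.4
```

```bash
python3 - <<'E'
from h import *
# plate centre: fit from scene image at t0 (green mask), and side
for n in("scene","side"):
    m=bot.camera_model(n); im=cv2.imread(f"pics/{n}0.png"); h=cv2.cvtColor(im,cv2.COLOR_BGR2HSV)
    k=((h[...,0]>65)&(h[...,0]<95)&(h[...,1]>50)&(h[...,2]>90)).astype(np.uint8)
    if n=="scene": k[:,:300]=0; k[:225]=0
    else: k[:140]=0; k[:,:250]=0; k[180:]=0
    c,_=cv2.findContours(k,0,1); c=max(c,key=cv2.contourArea); hull=cv2.convexHull(c).reshape(-1,2)
    w=np.array([plane(m,u,v,.022)[:2] for u,v in hull],np.float32); print(n,cv2.boundingRect(c),cv2.minEnclosingCircle(w),cv2.fitEllipse(w))
E
```

```text
scene (324, 232, 76, 62) ((0.5479745864868164, -0.32055994868278503), 0.09880910813808441) ((0.5482254028320312, -0.3212052583694458), (0.19400040805339813, 0.1971249282360077), 108.06603240966797)
side (267, 164, 16, 4) ((0.5431352257728577, -0.23078030347824097), 0.03326985985040665) ((0.5922792553901672, -0.2436295747756958), (0.02727481909096241, 0.18520766496658325), 86.41954040527344)
```

The box is held at 54 mm opening. I'll move toward the plate and check its centre with the wrist camera.

Request:
carry_out(linear=[[-0.1,-0.5,0],[-0.15,-0.9,0],[-0.15,-1,0],[-0.15,-1,0],[-0.15,-1,0],[-0.15,-1,0],[-0.15,-1,0],[-0.15,-1,0],[-0.15,-1,0],[-0.15,-0.8,0],[-0.15,-0.55,0],[0,0,0]], rotation=[[0,0,0],[0,0,0],[0,0,0],[0,0,0],[0,0,0],[0,0,0],[0,0,0],[0,0,0],[0,0,0],[0,0,0],[0,0,0],[0,0,0]], grip=[1,1,1,1,1,1,1,1,1,1,1,1])

```text
time: 23.85
ee_pos: [0.547, -0.2014, 0.1348]
tcp_rot: [-179.9, -0.0, 92.7]
wrist_force: [1.1, 0.8, -1.1]
opening: 0.0537
grasp_force: 26.4
```

```bash
python3 - <<'E'
from h import *
o=bot.get_obs(); print(o['ee_pos'],o['tcp_rot'],o['time'],o['wrist_force'],o['opening'])
m=bot.camera_model("wrist"); a=bot.camera("wrist"); b=bot.camera("scene")
cv2.imwrite("pics/w7.png",np.hstack([cv2.resize(a,(400,300)),cv2.resize(b,(400,300))]))
h=cv2.cvtColor(b,cv2.COLOR_BGR2HSV)
cv2.imwrite("pics/w7b.png",np.hstack([cv2.resize(a,None,fx=.8,fy=1.17),cv2.resize(b[150:300,250:400],(390,449))]))
E
```

```text
[ 0.54697493 -0.20137549  0.134822  ] [-1.79948761e+02 -1.15147616e-02  9.27053282e+01] 23.85 [ 1.13911128  0.76744404 -1.09642052] 0.053714703276682874
```

View pics/w7b.png

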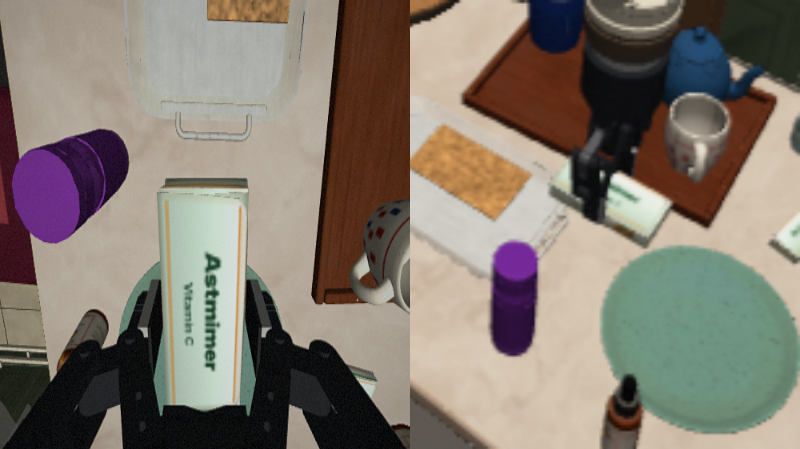

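The box is held level, and the plate in the scene view agrees with centre (0.548,-0.321). Placing it.

Request:
carry_out(linear=[[0.05,-0.5,0],[0,-1,0],[0,-1,0],[0,-1,0],[0,-1,0],[0,-1,0],[0,-0.5,0],[0,0,-0.5],[0,0,-1],[0,0,-1],[0,0,-1],[0,0,-1]], rotation=[[0,0,0],[0,0,0],[0,0,0],[0,0,0],[0,0,0],[0,0,0],[0,0,0],[0,0,0],[0,0,0],[0,0,0],[0,0,0],[0,0,0]], grip=[1,1,1,1,1,1,1,1,1,1,1,1])

```text
time: 25.15
ee_pos: [0.5484, -0.3193, 0.0438]
tcp_rot: [-180.0, -0.0, 92.8]
wrist_force: [0.9, -0.0, 0.2]
opening: 0.0537
grasp_force: 26.4
```

Request:
carry_out(linear=[[0,0,-0.4],[0,0,-0.2],[0,0,-0.1],[0,0,-0.05],[0,0,0],[0,0,0]], rotation=[[0,0,0],[0,0,0],[0,0,0],[0,0,0],[0,0,0],[0,0,0]], grip=[1,1,1,1,1,1])

```text
time: 25.75
ee_pos: [0.549, -0.3204, 0.0313]
tcp_rot: [179.9, 0.0, 92.8]
wrist_force: [-0.0, 0.4, 3.6]
opening: 0.0543
grasp_force: 26.8
```

Request:
carry_out(linear=[[0,0,0],[0,0,0],[0,0,0],[0,0,0.5],[0,0,1],[0,0,1],[0,0,1],[0,0,1],[0,0,1],[0,0,1],[0,0,0.5],[0,0,0]], rotation=[[0,0,0],[0,0,0],[0,0,0],[0,0,0],[0,0,0],[0,0,0],[0,0,0],[0,0,0],[0,0,0],[0,0,0],[0,0,0],[0,0,0]], grip=[-0.5,-0.5,-0.5,-0.5,-0.5,-0.5,-0.5,-0.5,-0.5,-0.5,-0.5,-0.5])

```text
time: 26.95
ee_pos: [0.5492, -0.3205, 0.1723]
tcp_rot: [179.9, 0.1, 92.8]
wrist_force: [1.1, 0.6, -0.6]
opening: 0.0637
grasp_force: 0.0
```

Request:
carry_out(linear=[[-0.5,0.3,0],[-1,0.6,0],[-1,0.6,0],[-1,0.6,0],[-1,0.6,0],[-0.5,0.8,0],[0,0,0],[0,0,0]], rotation=[[0,0,0],[0,0,0],[0,0,0],[0,0,0],[0,0,0],[0,0,0],[0,0,0],[0,0,0]], grip=[-0.5,-0.5,-0.5,-0.5,-0.5,-0.5,-0.5,-0.5])

```text
time: 27.75
ee_pos: [0.4486, -0.2502, 0.1699]
tcp_rot: [-180.0, -0.0, 92.8]
wrist_force: [1.0, -0.2, 0.3]
opening: 0.064
grasp_force: 0.0
```

```bash
python3 - <<'E'
from h import *
import pickle
o=bot.get_obs(); print(o['ee_pos'],o['tcp_rot'],o['time'],o['wrist_force'],o['opening'])
m=bot.camera_model("wrist"); a=bot.camera("wrist"); b=bot.camera("scene"); pickle.dump((m,a),open("w8.pkl","wb"))
cv2.imwrite("pics/w8.png",np.hstack([a,cv2.resize(b[170:320,290:400],(282,384))]))
E
```

```text
[ 0.44862258 -0.25016306  0.16987676] [-1.79987637e+02 -5.61317255e-04  9.28194148e+01] 27.75 [ 0.96370375 -0.19473517  0.34458895] 0.06403872483087225
```

View pics/w8.png

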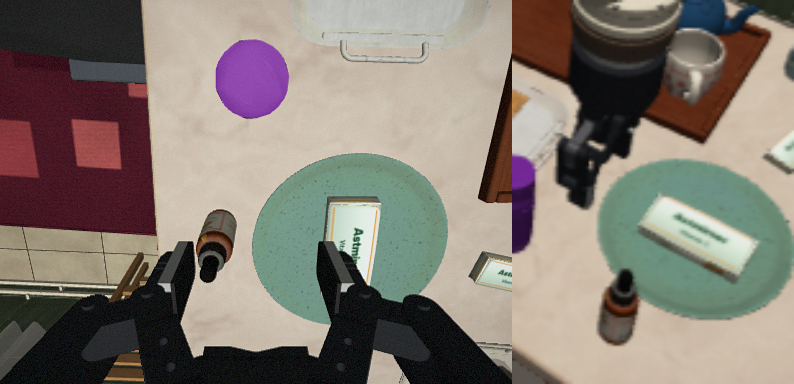

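The box lies on the plate. The dropper bottle's top is at (209,275) and its base at about (222,214). Computing positions.

```bash
python3 - <<'E'
from h import *
import pickle
m,a=pickle.load(open("w8.pkl","rb"))
h=cv2.cvtColor(a,cv2.COLOR_BGR2HSV); k=((h[...,0]>65)&(h[...,0]<95)&(h[...,1]>50)&(h[...,2]>60)).astype(np.uint8); k[:150]=0;k[:,:240]=0;k[:,455:]=0
c,_=cv2.findContours(k,0,1); c=max(c,key=cv2.contourArea); p=cv2.convexHull(c).reshape(-1,2)
p=p[(p[:,1]<242)]
w=np.array([plane(m,u,v,.022)[:2] for u,v in p])
A=np.c_[2*w,np.ones(len(w))]; s=np.linalg.lstsq(A,(w**2).sum(1),rcond=None)[0]; print("plate",s[:2],np.sqrt(s[2]+s[:2]@s[:2]))
print("box top far corners",[plane(m,u,v,.028)[:2].round(4) for u,v in [(326,206),(380,206)]])
print("tip",plane(m,209,274,.102),"base far edge",plane(m,224,209,0.),"shoulder L/R",plane(m,197,240,.058),plane(m,232,246,.058), "bottomLR",plane(m,208,213,.005),plane(m,236,215,.005))
E
```

```text
plate [ 0.54807651 -0.32031437] 0.09969189607708959
box top far corners [array([ 0.5174, -0.2719]), array([ 0.5691, -0.2694])]
tip [ 0.41610573 -0.30174897  0.102     ] base far edge [ 0.4171204  -0.29183724  0.        ] shoulder L/R [ 0.39904039 -0.2979604   0.058     ] [ 0.43017853 -0.30246477  0.058     ] bottomLR [ 0.40086011 -0.29507523  0.005     ] [ 0.4303097  -0.29592553  0.005     ]
```

Request:
carry_out(linear=[[-0.4,-0.6,0],[-0.65,-1,0],[-0.6,-1,0],[0,-0.2,0],[0,0,0],[0,0,-0.5],[0,0,-1],[0,0,-1],[0,0,-1],[0,0,-1],[0,0,-1],[0,0,-0.3]], rotation=[[0,0,0],[0,0,0],[0,0,0],[0,0,0],[0,0,0],[0,0,0],[0,0,0],[0,0,0],[0,0,0],[0,0,0],[0,0,0],[0,0,0]], grip=[-0.5,-0.5,-0.5,-0.5,-0.5,-0.5,-0.5,-0.5,-0.5,-0.5,-0.5,-0.5])

```text
time: 29.05
ee_pos: [0.4149, -0.3047, 0.0516]
tcp_rot: [-179.8, -0.1, 92.9]
wrist_force: [0.2, 0.4, -0.7]
opening: 0.0639
grasp_force: 0.0
```

```bash
python3 - <<'E'
from h import *
import pickle
o=bot.get_obs(); print(o['ee_pos'],o['tcp_rot'],o['time'],o['wrist_force'],o['opening'])
m=bot.camera_model("wrist"); a=bot.camera("wrist"); b=bot.camera("scene"); pickle.dump((m,a),open("w9.pkl","wb"))
cv2.imwrite("pics/w9.png",np.hstack([a,cv2.resize(b[210:320,290:370],(280,384))]))
E
```

```text
[ 0.41486818 -0.30473363  0.05156036] [-1.79841179e+02 -1.40276260e-01  9.28574750e+01] 29.05 [ 0.23904768  0.36318845 -0.72678622] 0.06386769559028233
```

View pics/w9.png

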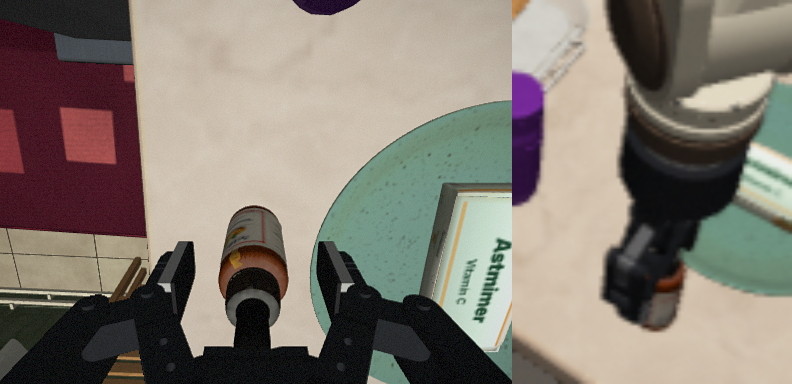

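The bottle sits centred between the pads (252 against the pad midline 255), with its base edge at (258,206). Closing.

Request:
carry_out(linear=[[0,0,0.1],[0,0,0],[0,0,0],[0,0,0],[0,0,0],[0,0,0],[0,0,0],[0,0,0]], rotation=[[0,0,0],[0,0,0],[0,0,0],[0,0,0],[0,0,0],[0,0,0],[0,0,0],[0,0,0]], grip=[-0.5,1,1,1,1,1,1,1], grip_force=30)

```text
time: 29.95
ee_pos: [0.4159, -0.3066, 0.0574]
tcp_rot: [179.9, 0.1, 92.8]
wrist_force: [-1.4, -0.2, 5.8]
opening: 0.0315
grasp_force: 29.3
```

```bash
python3 - <<'E'
from h import *
import pickle
m,a=pickle.load(open("w9.pkl","rb"))
print(plane(m,258,206,0),plane(m,232,211,.0),plane(m,282,211,0.),"shoulder LR",plane(m,218,268,.058),plane(m,288,274,.058))
E
```

```text
[ 0.41570867 -0.29248694  0.        ] [ 0.39932686 -0.296764    0.        ] [ 0.43116836 -0.29514293  0.        ] shoulder LR [ 0.39744865 -0.3003857   0.058     ] [ 0.42977211 -0.30194202  0.058     ]
```

Request:
carry_out(linear=[[0,0,0.3],[0,0,0.9],[0,0,1],[0,0,1],[0,0,1],[0,0,1],[0,0,0.8],[0,0,0],[0.25,0.46,0],[0.5,0.94,0],[0.5,0.94,0],[0.5,0.94,0]], rotation=[[0,0,0],[0,0,0],[0,0,0],[0,0,0],[0,0,0],[0,0,0],[0,0,0],[0,0,0],[0,0,0],[0,0,0],[0,0,0],[0,0,0]], grip=[1,1,1,1,1,1,1,1,1,1,1,1])

```text
time: 31.15
ee_pos: [0.4507, -0.2391, 0.1749]
tcp_rot: [-179.9, -0.1, 92.8]
wrist_force: [-0.5, 0.7, -0.5]
opening: 0.0317
grasp_force: 29.7
```

Request:
carry_out(linear=[[0.5,0.94,0],[0.5,0.94,0],[0.5,0.94,0],[0.5,0.94,0],[0.5,0.94,0],[0.5,0.94,0],[0.5,0.94,0],[0.5,0.94,0],[0.5,0.94,0],[0.5,0.94,0],[0.5,0.94,0],[0.5,0.94,0]], rotation=[[0,0,0],[0,0,0],[0,0,0],[0,0,0],[0,0,0],[0,0,0],[0,0,0],[0,0,0],[0,0,0],[0,0,0],[0,0,0],[0,0,0]], grip=[1,1,1,1,1,1,1,1,1,1,1,1])

```text
time: 32.35
ee_pos: [0.5704, -0.0134, 0.1748]
tcp_rot: [-179.9, -0.0, 92.8]
wrist_force: [0.1, -0.7, -0.1]
opening: 0.0314
grasp_force: 29.7
```

Request:
carry_out(linear=[[0.4,0.7,0],[0,0,0],[0,0,0]], rotation=[[0,0,0],[0,0,0],[0,0,0]], grip=[1,1,1])

```text
time: 32.65
ee_pos: [0.5783, -0.0007, 0.1756]
tcp_rot: [-179.9, 0.0, 92.8]
wrist_force: [1.3, -0.9, -0.8]
opening: 0.0314
grasp_force: 29.8
```

Request:
carry_out(linear=[[0.08,0.08,-0.5],[0,0,-1],[0,0,-1],[0,0,-1],[0,0,-1],[0,0,-0.6],[0,0,-0.3],[0,0,-0.2],[0,0,-0.1],[0,0,0],[0,0,0]], rotation=[[0,0,0],[0,0,0],[0,0,0],[0,0,0],[0,0,0],[0,0,0],[0,0,0],[0,0,0],[0,0,0],[0,0,0],[0,0,0]], grip=[1,1,1,1,1,1,1,1,1,1,1])

```text
time: 33.75
ee_pos: [0.5806, 0.0006, 0.0631]
tcp_rot: [179.9, 0.0, 92.8]
wrist_force: [-0.4, -0.0, -1.4]
opening: 0.0316
grasp_force: 29.7
```

```bash
python3 - <<'E'
from h import *
import pickle
o=bot.get_obs(); print(o['ee_pos'],o['tcp_rot'],o['time'],o['wrist_force'],o['opening'])
m=bot.camera_model("wrist"); a=bot.camera("wrist"); pickle.dump((m,a),open("w10.pkl","wb"))
cv2.imwrite("pics/w10.png",a)
h=cv2.cvtColor(a,cv2.COLOR_BGR2HSV)
cam=ray(m,255,188)[0]
# mat by mask, base edge of bottle: first non-cork pixel going down the bottle's column
col=proj(m,[o['ee_pos'][0],o['ee_pos'][1],.005])[0]; print("TCP foot px",col)
k=((h[...,0]>8)&(h[...,0]<20)&(h[...,1]>110)&(h[...,2]>110)).astype(np.uint8)
k=cv2.morphologyEx(k,cv2.MORPH_CLOSE,np.ones((5,5)))
for u in range(235,276,8):
    vs=np.flatnonzero(k[:300,u]); 
    if len(vs): print(u,vs[0],vs[-1], np.flatnonzero(np.diff(vs)>2)[:3], plane(m,u,vs[0],.005)[:2].round(4))
E
```

```text
[0.58060526 0.00061652 0.06308061] [1.79939589e+02 2.82263180e-03 9.27987571e+01] 33.75 [-0.44278408 -0.03326838 -1.3925835 ] 0.031553190735046754
TCP foot px [255.41664141 219.02813998]
235 122 264 [83] [0.5653 0.0636]
243 122 259 [78] [0.5701 0.0638]
251 122 256 [77] [0.5749 0.064 ]
259 122 255 [77] [0.5797 0.0643]
267 122 256 [81] [0.5844 0.0645]
275 123 261 [88] [0.5893 0.0642]
```

The bottle's base edge reads as y ≈ 0.0135, so its centre is about -0.003. The mat centre is -0.002, so that's good. Lowering to contact.

Request:
carry_out(linear=[[0,0.05,-0.08],[0,0,-0.06],[0,0,0],[0,0,0]], rotation=[[0,0,0],[0,0,0],[0,0,0],[0,0,0]], grip=[1,1,1,1])

```text
time: 34.2
ee_pos: [0.5807, 0.0014, 0.0622]
tcp_rot: [179.9, 0.0, 92.8]
wrist_force: [-6.8, -1.7, 17.4]
opening: 0.0315
grasp_force: 31.6
```

Request:
carry_out(linear=[[0,0,0.03],[0,0,0],[0,0,0],[0,0,0],[0,0,0.5],[0,0,1],[0,0,1],[0,0,1],[0,0,1],[0,0,1],[0,0,0.5],[0,0,0]], rotation=[[0,0,0],[0,0,0],[0,0,0],[0,0,0],[0,0,0],[0,0,0],[0,0,0],[0,0,0],[0,0,0],[0,0,0],[0,0,0],[0,0,0]], grip=[1,-0.5,-0.5,-0.5,-0.5,-0.5,-0.5,-0.5,-0.5,-0.5,-0.5,-0.5])

```text
time: 35.4
ee_pos: [0.5809, 0.0016, 0.1819]
tcp_rot: [179.9, 0.0, 92.8]
wrist_force: [0.3, 0.2, 0.1]
opening: 0.064
grasp_force: 0.0
```

Request:
carry_out(linear=[[-0.2,0.5,0],[-0.34,0.97,0],[-0.34,0.97,0],[-0.34,0.97,0],[-0.34,0.97,0],[-0.34,0.97,0],[-0.34,0.97,0],[-0.34,0.97,0],[-0.34,0.97,0],[-0.34,0.97,0],[-0.34,0.97,0],[-0.34,0.97,0]], rotation=[[0,0,-0.03],[0,0,-0.03],[0,0,-0.03],[0,0,-0.03],[0,0,-0.03],[0,0,-0.03],[0,0,-0.03],[0,0,-0.03],[0,0,-0.03],[0,0,-0.03],[0,0,-0.02],[0,0,0]], grip=[-0.6,-0.6,-0.6,-0.6,-0.6,-0.6,-0.6,-0.6,-0.6,-0.6,-0.6,-0.6])

```text
time: 36.6
ee_pos: [0.5001, 0.2261, 0.1787]
tcp_rot: [-179.9, 0.0, 90.2]
wrist_force: [-0.2, -0.2, 0.7]
opening: 0.0687
grasp_force: 0.0
```

Request:
carry_out(linear=[[-0.34,0.97,0],[-0.34,0.97,0],[-0.34,0.97,0],[-0.2,0.4,0],[0,0,0],[0,0,0]], rotation=[[0,0,0],[0,0,0],[0,0,0],[0,0,0],[0,0,0],[0,0,0]], grip=[-0.6,-0.6,-0.6,-0.6,-0.6,-0.6])

```text
time: 37.2
ee_pos: [0.4768, 0.2908, 0.1797]
tcp_rot: [-180.0, 0.0, 90.2]
wrist_force: [0.1, -0.6, -0.1]
opening: 0.068
grasp_force: 0.0
```

Request:
carry_out(linear=[[0,0.05,-0.5],[0,0,-1],[0,0,-1],[0,0,-1],[0,0,-1],[0,0,-0.4],[0,0,0],[0,0,0]], rotation=[[0,0,0],[0,0,0],[0,0,0],[0,0,0],[0,0,0],[0,0,0],[0,0,0],[0,0,0]], grip=[-0.6,-0.6,-0.6,-0.6,-0.6,-0.6,-0.6,-0.6])

```text
time: 38.0
ee_pos: [0.4774, 0.292, 0.0828]
tcp_rot: [180.0, -0.0, 90.2]
wrist_force: [0.4, 0.8, 0.4]
opening: 0.0682
grasp_force: 0.0
```

Request:
carry_out(linear=[[0,0,0],[0,0,0],[0,0,0],[0,0,0],[0,0,0],[0,0,0],[0,0,0]], rotation=[[0,0,0],[0,0,0],[0,0,0],[0,0,0],[0,0,0],[0,0,0],[0,0,0]], grip=[1,1,1,1,1,1,1])

```text
time: 38.7
ee_pos: [0.4773, 0.2925, 0.0834]
tcp_rot: [179.9, -0.1, 90.3]
wrist_force: [-2.5, -0.3, 6.8]
opening: 0.0437
grasp_force: 28.2
```

```bash
python3 - <<'E'
from h import *
for _ in range(3):
    o=bot.get_obs(); bot.camera("side"); print(o['ee_pos'],o['time'],o['opening'])
E
```

```text
[0.47726057 0.29254453 0.08343254] 38.7 0.04368587471805586
[0.47726365 0.29252415 0.08342786] 38.75 0.04335092400612309
[0.4772712  0.29255403 0.08343039] 38.8 0.04332863530790663
```

Request:
carry_out(linear=[[0,0,0.3],[0,0,0.9],[0,0,1],[0,0,1],[0,0,1],[0,0,1],[0,0,0.3],[0,-0.5,0],[0.11,-1,0],[0.11,-1,0],[0.11,-1,0],[0.11,-1,0]], rotation=[[0,0,0],[0,0,0],[0,0,0],[0,0,0],[0,0,0],[0,0,0],[0,0,0],[0,0,0],[0,0,0],[0,0,0],[0,0,0],[0,0,0]], grip=[1,1,1,1,1,1,1,1,1,1,1,1])

```text
time: 40.05
ee_pos: [0.4853, 0.2006, 0.1907]
tcp_rot: [-179.9, 0.1, 90.2]
wrist_force: [0.3, 0.5, -2.1]
opening: 0.0436
grasp_force: 28.1
```

Request:
carry_out(linear=[[0.11,-1,0],[0.11,-1,0],[0.11,-1,0],[0.11,-1,0],[0.11,-1,0],[0.11,-1,0],[0.11,-1,0],[0.11,-1,0],[0.11,-1,0],[0.11,-1,0],[0.11,-1,0],[0.11,-0.9,0]], rotation=[[0,0,0],[0,0,0],[0,0,0],[0,0,0],[0,0,0],[0,0,0],[0,0,0],[0,0,0],[0,0,0],[0,0,0],[0,0,0],[0,0,0]], grip=[1,1,1,1,1,1,1,1,1,1,1,1])

```text
time: 41.25
ee_pos: [0.5114, -0.0372, 0.1908]
tcp_rot: [-179.9, 0.0, 90.2]
wrist_force: [0.5, 0.2, -1.4]
opening: 0.0434
grasp_force: 28.1
```

Request:
carry_out(linear=[[0,-0.12,0],[0,0,0],[0,0,0]], rotation=[[0,0,0],[0,0,0],[0,0,0]], grip=[1,1,1])

```text
time: 41.55
ee_pos: [0.5119, -0.0379, 0.1917]
tcp_rot: [-180.0, -0.0, 90.2]
wrist_force: [-0.1, -0.9, -0.7]
opening: 0.0433
grasp_force: 28.1
```

```bash
python3 - <<'E'
from h import *
P=[]
for _ in range(4):
    o=bot.get_obs(); bot.camera("side"); P.append(o['ee_pos'])
print(np.mean(P,0),o['time'],o['opening'],o['tcp_rot'])
E
```

```text
[ 0.51199988 -0.03769281  0.19188429] 41.7 0.04340098464551894 [-1.79993843e+02 -4.65347567e-03  9.02872704e+01]
```

Request:
carry_out(linear=[[0.03,-0.03,-0.5],[0,0,-1],[0,0,-1],[0,0,-1],[0,0,-1],[0,0,-0.7],[0,0,-0.4],[0,0,-0.2],[0,0,-0.1],[0,0,0],[0,0,0]], rotation=[[0,0,0],[0,0,0],[0,0,0],[0,0,0],[0,0,0],[0,0,0],[0,0,0],[0,0,0],[0,0,0],[0,0,0],[0,0,0]], grip=[1,1,1,1,1,1,1,1,1,1,1])

```text
time: 42.85
ee_pos: [0.5132, -0.0388, 0.0749]
tcp_rot: [179.9, 0.0, 90.2]
wrist_force: [0.3, 0.5, -1.2]
opening: 0.0434
grasp_force: 28.1
```

Request:
carry_out(linear=[[0,0,-0.08],[0,0,-0.05],[0,0,0],[0,0,0]], rotation=[[0,0,0],[0,0,0],[0,0,0],[0,0,0]], grip=[1,1,1,1])

```text
time: 43.25
ee_pos: [0.5133, -0.039, 0.073]
tcp_rot: [179.9, 0.0, 90.2]
wrist_force: [-2.9, -0.7, 8.3]
opening: 0.0432
grasp_force: 28.9
```

Request:
carry_out(linear=[[0,0,0.02],[0,0,0],[0,0,0],[0,0,0],[0,0,0.5],[0,0,1],[0,0,1],[0,0,1],[0,0,1],[0,0,1],[0,0.5,0],[0.085,1,0]], rotation=[[0,0,0],[0,0,0],[0,0,0],[0,0,0],[0,0,0],[0,0,0],[0,0,0],[0,0,0],[0,0,0],[0,0,0],[0,0,0],[0,0,0]], grip=[1,-0.55,-0.55,-0.55,-0.55,-0.55,-0.55,-0.55,-0.55,-0.55,-0.55,-0.55])

```text
time: 44.45
ee_pos: [0.5147, -0.0089, 0.1825]
tcp_rot: [179.9, 0.0, 90.1]
wrist_force: [0.6, 0.7, -0.9]
opening: 0.0662
grasp_force: 0.0
```

Request:
carry_out(linear=[[0.09,1,0],[0.09,1,0],[0.09,1,0],[0.09,1,0],[0.09,1,0],[0.09,1,0],[0.09,1,0],[0.09,1,0],[0.09,1,0],[0.09,1,0],[0.09,1,0],[0.09,1,0]], rotation=[[0,0,0],[0,0,0],[0,0,0],[0,0,0],[0,0,0],[0,0,0],[0,0,0],[0,0,0],[0,0,0],[0,0,0],[0,0,0],[0,0,0]], grip=[-0.6,-0.6,-0.6,-0.6,-0.6,-0.6,-0.6,-0.6,-0.6,-0.6,-0.6,-0.6])

```text
time: 45.65
ee_pos: [0.5357, 0.2325, 0.1813]
tcp_rot: [-180.0, 0.0, 90.2]
wrist_force: [0.6, 0.4, -1.4]
opening: 0.0683
grasp_force: 0.0
```

Request:
carry_out(linear=[[0.09,1,0],[0.09,1,0],[0.09,1,0],[0.09,1,0],[0.09,1,0],[0,0.48,0],[0,0,0],[0,0,0]], rotation=[[0,0,0],[0,0,0],[0,0,0],[0,0,0],[0,0,0],[0,0,0],[0,0,0],[0,0,0]], grip=[-0.6,-0.6,-0.6,-0.6,-0.6,-0.6,-0.6,-0.6])

```text
time: 46.45
ee_pos: [0.545, 0.3406, 0.1818]
tcp_rot: [-180.0, 0.0, 90.2]
wrist_force: [1.4, -0.3, 0.1]
opening: 0.0686
grasp_force: 0.0
```

Request:
carry_out(linear=[[0,0,-0.5],[0,0,-1],[0,0,-1],[0,0,-1],[0,0,-1],[0,0,-0.6],[0,0,0],[0,0,0]], rotation=[[0,0,0],[0,0,0],[0,0,0],[0,0,0],[0,0,0],[0,0,0],[0,0,0],[0,0,0]], grip=[-0.6,-0.6,-0.6,-0.6,-0.6,-0.6,-0.6,-0.6])

```text
time: 47.25
ee_pos: [0.5453, 0.3405, 0.0805]
tcp_rot: [180.0, -0.0, 90.2]
wrist_force: [0.3, 0.5, 1.0]
opening: 0.0684
grasp_force: 0.0
```

Request:
carry_out(linear=[[0,0,0],[0,0,0],[0,0,0],[0,0,0],[0,0,0],[0,0,0],[0,0,0]], rotation=[[0,0,0],[0,0,0],[0,0,0],[0,0,0],[0,0,0],[0,0,0],[0,0,0]], grip=[1,1,1,1,1,1,1])

```text
time: 47.95
ee_pos: [0.5455, 0.3411, 0.0812]
tcp_rot: [179.9, -0.0, 90.2]
wrist_force: [-1.5, -0.1, 4.9]
opening: 0.0399
grasp_force: 30.0
```

Request:
carry_out(linear=[[0,0,0.3],[0,0,0.9],[0,0,1],[0,0,1],[0,0,1],[0,0,1],[0,0,0.3],[0,-0.5,0],[-0.1,-1,0],[-0.1,-1,0],[-0.1,-1,0],[-0.1,-1,0]], rotation=[[0,0,0],[0,0,0],[0,0,0],[0,0,0],[0,0,0],[0,0,0],[0,0,0],[0,0,0],[0,0,0],[0,0,0],[0,0,0],[0,0,0]], grip=[1,1,1,1,1,1,1,1,1,1,1,1])

```text
time: 49.15
ee_pos: [0.5365, 0.2492, 0.1885]
tcp_rot: [-179.9, 0.1, 90.2]
wrist_force: [0.6, -0.0, -2.3]
opening: 0.0394
grasp_force: 30.5
```

Request:
carry_out(linear=[[-0.1,-1,0],[-0.1,-1,0],[-0.1,-1,0],[-0.1,-1,0],[-0.1,-1,0],[-0.1,-1,0],[-0.1,-1,0],[-0.1,-1,0],[-0.1,-1,0],[-0.12,-1,0],[-0.1,-0.6,0],[0,0,0]], rotation=[[0,0,0],[0,0,0],[0,0,0],[0,0,0],[0,0,0],[0,0,0],[0,0,0],[0,0,0],[0,0,0],[0,0,0],[0,0,0],[0,0,0]], grip=[1,1,1,1,1,1,1,1,1,1,1,1])

```text
time: 50.35
ee_pos: [0.5143, 0.0373, 0.1898]
tcp_rot: [-180.0, 0.0, 90.1]
wrist_force: [0.3, 0.3, -1.8]
opening: 0.0396
grasp_force: 30.5
```

Request:
carry_out(linear=[[0,0,0],[0,0,0]], rotation=[[0,0,0],[0,0,0]], grip=[1,1])

```text
time: 50.55
ee_pos: [0.5148, 0.0393, 0.1899]
tcp_rot: [-180.0, -0.0, 90.3]
wrist_force: [-0.0, 0.2, -1.3]
opening: 0.0398
grasp_force: 30.5
```

```bash
python3 - <<'E'
from h import *
P=[]
for _ in range(4):
    o=bot.get_obs(); bot.camera("side"); P.append(o['ee_pos'])
print(np.mean(P,0),o['time'],o['opening'],o['tcp_rot'])
E
```

```text
[0.51477338 0.03936805 0.18989322] 50.7 0.0395689650845234 [-1.79995722e+02 -5.64853422e-03  9.02906139e+01]
```

Request:
carry_out(linear=[[0.03,0,-0.5],[0,0,-1],[0,0,-1],[0,0,-1],[0,0,-1],[0,0,-0.7],[0,0,-0.4],[0,0,-0.2],[0,0,-0.1],[0,0,0],[0,0,0]], rotation=[[0,0,0],[0,0,0],[0,0,0],[0,0,0],[0,0,0],[0,0,0],[0,0,0],[0,0,0],[0,0,0],[0,0,0],[0,0,0]], grip=[1,1,1,1,1,1,1,1,1,1,1])

```text
time: 51.85
ee_pos: [0.5157, 0.0388, 0.0727]
tcp_rot: [179.9, -0.0, 90.2]
wrist_force: [-0.7, 0.1, -2.5]
opening: 0.0399
grasp_force: 30.5
```

Request:
carry_out(linear=[[0,0,-0.06],[0,0,0],[0,0,0]], rotation=[[0,0,0],[0,0,0],[0,0,0]], grip=[1,1,1])

```text
time: 52.15
ee_pos: [0.5154, 0.0388, 0.0709]
tcp_rot: [180.0, -0.0, 90.2]
wrist_force: [0.3, 0.1, -1.3]
opening: 0.0395
grasp_force: 30.5
```

Request:
carry_out(linear=[[0,0,-0.06],[0,0,-0.03],[0,0,0],[0,0,0]], rotation=[[0,0,0],[0,0,0],[0,0,0],[0,0,0]], grip=[1,1,1,1])

```text
time: 52.55
ee_pos: [0.5155, 0.0388, 0.0707]
tcp_rot: [179.9, -0.0, 90.2]
wrist_force: [-5.4, -0.5, 11.9]
opening: 0.0399
grasp_force: 32.0
```

Contact. Release, rise, and back off to the first viewing pose (0.48,0.10,0.25).

Request:
carry_out(linear=[[0,0,0.03],[0,0,0],[0,0,0],[0,0,0],[0,0,0.5],[0,0,1],[0,0,1],[0,0,1],[0,0,1],[0,0,1],[0,0,1],[0,0,1]], rotation=[[0,0,0],[0,0,0],[0,0,0],[0,0,0],[0,0,0],[0,0,0],[0,0,0],[0,0,0],[0,0,0],[0,0,0],[0,0,0],[0,0,0]], grip=[1,-0.6,-0.6,-0.6,-0.6,-0.6,-0.6,-0.6,-0.6,-0.6,-0.6,-0.6])

```text
time: 53.75
ee_pos: [0.5153, 0.0388, 0.2212]
tcp_rot: [180.0, -0.0, 90.2]
wrist_force: [0.7, -0.2, -0.7]
opening: 0.0681
grasp_force: 0.0
```

Request:
carry_out(linear=[[-0.5,0.8,1],[-0.5,0.8,0.5],[-0.5,0.8,0],[-0.28,0.66,0],[0,0,0],[0,0,0]], rotation=[[0,0,0],[0,0,0],[0,0,0],[0,0,0],[0,0,0],[0,0,0]], grip=[-1,-1,-1,-1,-1,-1])

```text
time: 54.35
ee_pos: [0.4797, 0.1001, 0.2495]
tcp_rot: [-180.0, 0.0, 90.3]
wrist_force: [0.9, -0.8, 0.5]
opening: 0.0857
grasp_force: 0.0
```

```bash
python3 - <<'E'
from h import *
o=bot.get_obs(); print(o['ee_pos'],o['tcp_rot'],o['time'],o['wrist_force'])
m=bot.camera_model("wrist"); a=bot.camera("wrist"); b=bot.camera("scene")
cv2.imwrite("pics/end.png",np.hstack([cv2.resize(a[120:330,220:400],(400,467)),cv2.resize(b[170:320,210:405],(400,467))]))
c0=cv2.imread("pics/scene0.png")
import pickle
m0,a0=pickle.load(open("w1.pkl","rb"))
for n,im,mm in(("0",a0,m0),("1",a,m)):
    h=cv2.cvtColor(im,cv2.COLOR_BGR2HSV); r=(((h[...,0]<8)|(h[...,0]>172))&(h[...,1]>150)&(h[...,2]>60)).astype(np.uint8); r[:240]=0; r[:,:256]=0; r[:,330:]=0
    M=cv2.moments(r); u,v=M["m10"]/M["m00"],M["m01"]/M["m00"]
    g=h[...,2].copy(); k=np.zeros_like(g); k[214:258,265:312]=(g[214:258,265:312]<70); M=cv2.moments(k); bu,bv=M["m10"]/M["m00"],M["m01"]/M["m00"]
    print(n,"red",plane(mm,u,v,.1),"blackside",plane(mm,bu,bv,.1))
E
```

```text
[0.47974861 0.10010267 0.24954647] [-1.79995124e+02  1.23955450e-02  9.02856732e+01] 54.35 [ 0.85719997 -0.82728818  0.4537322 ]
0 red [ 0.51249855 -0.04028402  0.1       ] blackside [0.50900293 0.04786394 0.1       ]
1 red [ 0.51280516 -0.04051909  0.1       ] blackside [0.50890647 0.04835183 0.1       ]
```

View pics/end.png

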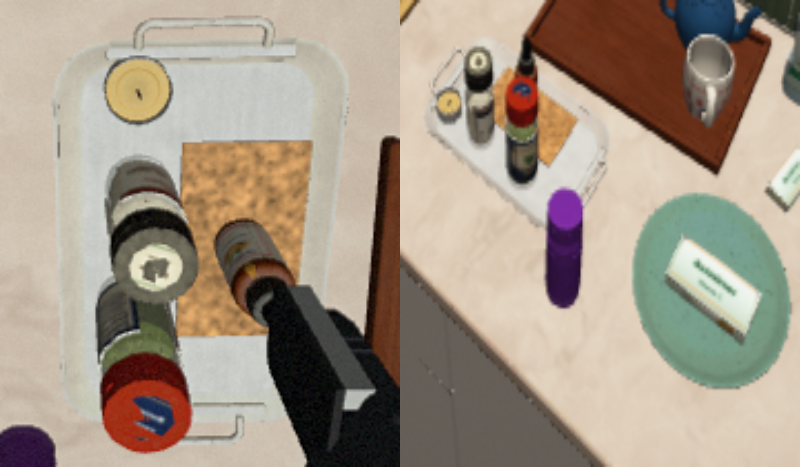

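The final view shows both jars upright in their original places, within about 0.5 mm of the start picture. The bottle stands on the mat and the box lies flat in the middle of the plate. Handing in.

```bash
python3 -c "
from workcell import bot
print(bot.job_done())"
```

```text
the job is handed in; nothing more can be done
None
```

The job is done and handed in at about 54 s: the vitamin box lies flat in the middle of the plate, the dropper bottle stands on the middle of the cork mat, and both jars are back upright within about 0.5 mm of where they started.

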